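# Put the deep socket back in the pop-out drawer

## Task

The deep socket - the tallest and slimmest of the three standing on the bench - belongs in the small drawer unit under the riser shelf. The ratchet lies in the drawer's way, so first lay it on the bench clear of where the drawer comes out; then press the black button so that the drawer springs open, stand the deep socket upright in the empty left-hand compartment, and push the drawer gently home until it clicks and stays shut. Leave the other two sockets, the mug of pencils and the bar clamp where they are.

Things in the scene. Friction and masses are not known exactly. Their poses are not given: they have to be found in the camera images.
- station: FIXED; place and yaw differ each time. Grey steel drawer unit with a riser shelf over it. Origin: on the bench under the middle of the unit's front face. Its -x axis points out of the front (the way the drawer comes out), +x into the unit, +y to the left as one faces the drawer, z up. The unit spans x 0 to 170, y -85 to 85, z 0 to 100 mm
- shelf_edge (a point): lower front edge of the plywood riser shelf, above the middle of the unit, axes as the station's; 14 mm behind the button's axis and 113 mm above it, so no upright gripper gets at the button: lean the tool 25 to 45 degrees, tip down and into the unit (+x). Board: 220 mm deep, 320 wide, 18 thick, stock on it to 330 mm above the bench; 22 mm legs 145 mm to each side, from 5 mm behind the edge
- button_top (a point): centre of the top of the round black push-button (22 mm across) on the top of the unit, 30 mm behind the front face, 112 mm above the bench when up. It moves straight down. z up, axes as the station's
- release (a joint): travel of the push-button, m: 0 up, 0.010 fully down. Sprung: 3 N to start, 7 N fully down. Past about 0.007 it lets the drawer go. It dips and springs back by itself as the drawer is pushed home, and stands at 0 when the drawer is latched
- drawer (a joint): travel of the drawer, m: about 0.0005 shut and latched, 0.095 sprung fully open (it moves out along the station's -x and stays out under a light spring). To latch, push it in to 0 or a little further (stop at -0.004), which takes up to 12 N. If it has not latched it springs out again
- drawer_front (a point): middle of the outer face of the drawer's plain flat front panel (162 mm wide, 68 high, moves with the drawer), 42 mm above the bench, axes as the station's; shut, this face is flush with the unit's front. Nothing of the drawer itself stands higher than 76 mm above the bench
- compartment (a point): middle of the floor of the drawer's empty left-hand compartment (moves with it), 46 mm behind the drawer's outer face, 46.5 mm to the left (+y) of its middle, 12 mm above the bench. Inside 68 mm (x) by 52 (y); side and rear walls 22 mm high, in front the 68 mm drawer front, 36 mm from here. The right-hand one holds small sockets up to 40 mm above the bench
- ratchet: LOOSE. Black ratchet handle lying flat, 200 mm long along its x, 0.26 kg. Origin: on the underside, midway along, near the balance point. The grip, x -100 to 20 mm, is 18 mm wide and 18 high; neck 13 mm wide, x 20 to 70; round head 34 mm across and 20 high at x = 83 with the drive square standing up to 30 mm
- ratchet_head (a point): middle of the ratchet's round head (17 mm short of its end), 10 mm above its underside
- ratchet_tail (a point): butt end of the ratchet's grip, 10 mm above its underside
- deep_socket: LOOSE. The deep chrome socket, standing upright: plain cylinder 24 mm across, 63 mm tall, 0.11 kg. Origin: centre of its lower end, z up
- medium_socket: Bystander, loose: chrome socket 26 mm across, 36 mm tall, standing; origin at the centre of its underside
- large_socket: Bystander, loose: chrome socket 32 mm across, 41 mm tall, standing; origin at the centre of its underside
- mug: Bystander, loose: white mug 82 mm across and 95 mm tall, its handle reaching out 71 mm from the axis along +y, with pencils reaching 180 mm above the bench and leaning at most 38 mm from the axis. Origin at the centre of its underside
- clamp: Bystander, loose: orange bar clamp lying flat, 300 mm along its x (origin on the underside, midway along the bar), 32 mm high; jaws reach 75 mm to -y at x 40 and x 135, a handle reaches 90 mm to +y at x 0
There are look-alikes about, which are no part of the job. Several things have the shape of the ratchet; the one meant has the colours described above.

How it is judged:
On the way, in this order (a step that is already met when the one before it is completed fails the run):
1. the ratchet lies flat on the bench, let go, its head, middle and butt clear of where the drawer comes out ((x of ratchet_head in the frame of station below -0.115 m or y of ratchet_head in the frame of station above 0.1 m or y of ratchet_head in the frame of station below -0.1 m) and (x of ratchet_tail in the frame of station below -0.108 m or y of ratchet_tail in the frame of station above 0.093 m or y of ratchet_tail in the frame of station below -0.093 m) and (x of ratchet in the frame of station below -0.108 m or y of ratchet in the frame of station above 0.093 m or y of ratchet in the frame of station below -0.093 m) and height (world z) of ratchet between -0.01 and 0.02 m and linear speed of ratchet below 0.02 m/s and contact force between the fingers and ratchet below 0.5 N and angle between ratchet's own z axis and vertical below 0.2 rad), for 0.2 s.
2. the drawer has sprung out at least 80 mm (value of joint drawer above 0.08 m), for 0.1 s.
3. the deep socket stands upright, let go, on the floor of the left-hand compartment of the open drawer (x of deep_socket in the frame of compartment between -0.034 and 0.034 m and y of deep_socket in the frame of compartment between -0.026 and 0.026 m and z of deep_socket in the frame of compartment between -0.006 and 0.006 m and angle between deep_socket's own z axis and vertical below 0.2 rad and contact force between the fingers and deep_socket below 0.5 N and value of joint drawer above 0.07 m), for 0.2 s.
At the end, for the whole second after the job is handed in: Drawer latched (within 4 mm, button up within 2 mm); deep socket upright (0.2 rad), still, on the left compartment's floor; ratchet flat, still, out of the drawer's path (head centre 115 mm before or 100 beside the unit's middle, middle and butt 108 or 93); bystanders moved < 20 mm, mug upright (all of step 1 and value of joint drawer below 0.004 m and value of joint release below 0.002 m and x of deep_socket in the frame of compartment between -0.034 and 0.034 m and y of deep_socket in the frame of compartment between -0.026 and 0.026 m and z of deep_socket in the frame of compartment between -0.006 and 0.006 m and angle between each of deep_socket, mug's own z axis and vertical below 0.2 rad and contact force between the fingers and deep_socket below 0.5 N and linear speed of deep_socket below 0.02 m/s and distance of each of medium_socket, large_socket, mug, clamp from where it was at the start of the episode below 0.02 m); the robot touches nothing.
It fails at once if the drawer comes out (over 15 mm) while the ratchet is in its way (value of joint drawer above 0.015 m and not ((x of ratchet_head in the frame of station below -0.115 m or y of ratchet_head in the frame of station above 0.1 m or y of ratchet_head in the frame of station below -0.1 m) and (x of ratchet_tail in the frame of station below -0.108 m or y of ratchet_tail in the frame of station above 0.093 m or y of ratchet_tail in the frame of station below -0.093 m) and (x of ratchet in the frame of station below -0.108 m or y of ratchet in the frame of station above 0.093 m or y of ratchet in the frame of station below -0.093 m))).
It fails at once if a bystander (medium or large socket, mug, clamp) is moved more than 20 mm (distance of any of medium_socket, large_socket, mug, clamp from where it was at the start of the episode above 0.02 m).
It fails at once if the mug is tipped (angle between mug's own z axis and vertical above 0.3 rad).
It also fails if it takes over 70 s, if anything falls off the work surface, if the arm or the gripper's body presses on something with over 40 N, if the wrist force passes 120 N, or if a joint passes its speed limit or range.

## Robot

A 6-joint arm with a two-finger parallel gripper is mounted at the origin on the work surface. World frame = base frame: x ahead of the robot, y to its left, z up, the work surface at z = 0. Lengths are in m, angles in rad, forces in N, time in s.
With the tool pointing down it reaches from about 0.25 to 0.725 m from the base axis. Payload 4 kg.
Tool frame: the origin (TCP) lies between the finger pads; the fingertips stand 17 mm ahead of it and the grasp point (between the pads) lies 2 mm behind it; z points along the fingers, x is the direction in which the jaws open and shut, and the axes are right-handed (so a half turn about z gives the same grasp; the last joint's range is limited). The gripper opens to 85 mm and grips with 20 to 120 N. Pads are 22 mm wide; open, the fingers measure 114 mm over their backs; the gripper's body (76 mm by 85 mm) begins 54 mm behind the grasp point. The pads swing forward as they close: fully open they stand 13 mm farther back than shut.
Start: joints at [1.107, 0.241, 0.005, 1.335, 0, 1.571], TCP at [0.224, 0.447, 0.248] pointing down, gripper open.
Joint ranges: [-2.72, 2.72], [-1.05, 1.87], [-1.09, 1.28], [-1.99, 2.15], [-1.42, 1.44], [-3.14, 3.14]. Speed limits (rad/s): [2.79, 2.79, 3.14, 3.14, 3.14, 3.14].

## Interface

Orientations are given as a unit quaternion [x, y, z, w].
In Python, from workcell import telemetry, cams, workorder gives the robot as it stands. The module is installed in compiled form; this text tells all that it offers.
- The arm moves only by the tool apply_moves, never from a script. Its argument "moves" is a list that holds one entry, the list of rows, each a list of 4 numbers: the shift along the tool's x, y, z in mm, then the turn about the tool's z in degrees. A call has exactly 10 rows; each row shifts and turns the pose as measured when the row begins, along the tool's axes as they then stand; what a row does not reach is not made up. A row lasts 1/10 s, in which the tool goes at most 50 mm and 8.59 degrees, less where a joint would pass 70% of its speed; a pose out of reach is approached as far as the arm can. A call with a gripper value outside its range is refused whole. "hand" is the gripper's target within -1 to 1 (fully open at 1, half-way at 0, shut at -1), set as the call begins (left out, the last holds). The fingers move at their own pace and stop on an object; the grip force is fixed at half the most. Time passes only in rows, so rows that do not move let the fingers close, or fill a call up. It gives the time, the measured TCP pose, the force and the opening at its end, in the units of the state.
- telemetry.get_obs(): the state, without advancing time (a new reading comes with each control period).
- cams.camera(name): name is "scene" or "top" or "wrist"; returns a dict with "color" (420x560x3 uint8, red, green, blue), "fovy" (degrees; the focal length in pixels is half the picture's height over the tangent of half this angle, whatever the lens; pixels are square), "cx", "cy" (the principal point, pixels), "camera_from_world" (4x4, takes a point from world to camera coordinates). Camera axes: x right, y down, z forward; pixel columns grow to the right and rows downward; lengths in m; the calibration is good to about 2 mm. A picture is of the moment at which its call begins. There is no depth.
- workorder.job_done(): hands the job in, once; it reports no verdict.
The state is a dict: "clock": time; "joint_pos": joint angles; "joint_vel": joint speeds; "tau": joint torques, N m; "eef_pos": TCP position; "tool_rot": TCP orientation; "ft_force": force on the tool from outside, world axes, zero at the start; "ft_torque": the same for the moment, N m; "grip_width": finger opening in m.
Only numpy, scipy, OpenCV 4.12 (cv2) and the standard library are available. Lean on these libraries where they do the work, as an engineer would, in place of code of your own. Each camera call takes 0.05 s, during which the arm holds its last target. There are 200 camera calls.

## Working session

There is one attempt and no reset: what is moved stays moved. The work goes in short steps, Python scripts to look and compute and a tool call to move; the robot and the scene stay as the last step left them, time stands still between calls to the robot, and variables do not carry over. Pictures are saved under pics/ and viewed, about 8 in all and at most 12, crops included, and the job is handed in when it is done.

Besides the shell and the picture viewer there is one more tool, called after "Call:" as a command line: name --argument value ..., lists and objects as JSON in quotes. apply_moves: Moves the arm, as the interface text tells. Its arguments: {"type":"object","properties":{"moves":{"type":"array"},"hand":{"type":"number"}},"required":["moves"]}

```bash
mkdir -p pics; cat > h.py <<'E'
import numpy as np, cv2
from workcell import telemetry, cams, workorder
from scipy.spatial.transform import Rotation as R
def grab(n,f):
    c=cams.camera(n); np.savez(f'pics/{f}.npz',**c); cv2.imwrite(f'pics/{f}.png',c['color'][:,:,::-1]); return c
def load(f): return dict(np.load(f'pics/{f}.npz'))
def foc(c): return c['color'].shape[0]/2/np.tan(np.radians(float(c['fovy']))/2)
def px2w(c,u,v,z):
    M=c['camera_from_world'];f=foc(c);Ri=M[:3,:3].T;o=-Ri@M[:3,3]
    d=Ri@np.array([(u-c['cx'])/f,(v-c['cy'])/f,1]);return o+d*(z-o[2])/d[2]
def w2px(c,p):
    M=c['camera_from_world'];q=M[:3,:3]@np.array(p)+M[:3,3];f=foc(c);return np.array([c['cx']+f*q[0]/q[2],c['cy']+f*q[1]/q[2]])
def crop(f,u0,v0,u1,v1,out,s=None):
    im=cv2.imread(f'pics/{f}.png')[v0:v1,u0:u1];s=s or min(800/(u1-u0),600/(v1-v0));cv2.imwrite(f'pics/{out}.png',cv2.resize(im,None,fx=s,fy=s,interpolation=cv2.INTER_CUBIC));print('scale',s)
E
python3 - <<'E'
from h import *
a=grab('scene','s0');b=grab('top','t0')
for c in(a,b): print(c['fovy'],c['cx'],c['cy'],c['camera_from_world'].round(3).tolist())
cv2.imwrite('pics/both.png',cv2.resize(np.vstack([a['color'],b['color']])[:,:,::-1],None,fx=600/840,fy=600/840))
o=telemetry.get_obs();print(o)
E
```

```text
45.20464168141389 277.07748102737827 211.7413136488793 [[-0.874, 0.485, -0.023, 0.479], [0.313, 0.526, -0.791, -0.031], [-0.371, -0.699, -0.612, 1.533], [0.0, 0.0, 0.0, 1.0]]
51.88486132957062 275.9156973819326 214.2623388579024 [[0.015, -1.0, 0.002, 0.008], [-0.995, -0.016, -0.103, 0.572], [0.103, -0.001, -0.995, 0.927], [0.0, 0.0, 0.0, 1.0]]
{'clock': 0.1, 'joint_pos': array([ 1.10697655e+00,  2.41343118e-01,  3.86665039e-03,  1.33518100e+00,
       -1.02893748e-05,  1.57079002e+00]), 'joint_vel': array([-0.0019493 , -0.00102914,  0.00168015, -0.00149545, -0.00113327,
       -0.00040368]), 'tau': array([ 2.55726917e-05, -3.73138511e+01,  2.53009593e+01,  1.08446163e-02,
        7.22299455e-05,  2.71396132e-06]), 'eef_pos': array([0.22345259, 0.4467063 , 0.24750214]), 'tool_rot': array([ 8.50694034e-01,  5.25660341e-01, -7.88928172e-04,  4.93534742e-04]), 'ft_force': array([-0.22873665,  0.60694639, -0.33848288]), 'ft_torque': array([-0.03953388, -0.02670594, -0.01065954]), 'grip_width': 0.08565987711194581}
```

View pics/t0.png

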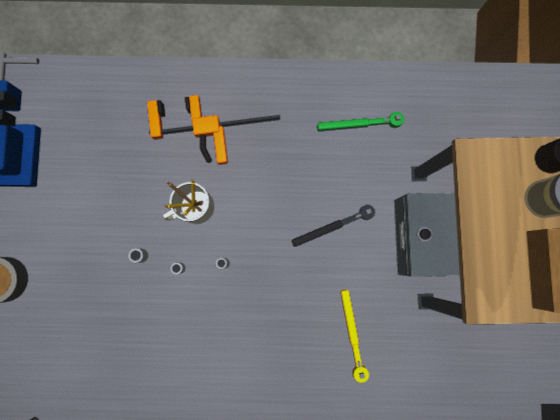

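View pics/s0.png

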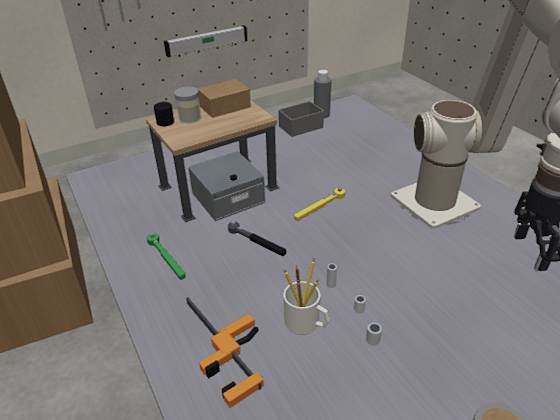

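The black ratchet is at top view (335,226), the only black one: the green at (360,122) and yellow at (355,335) are look-alikes. The deep socket is at top (222,263) / scene (332,275), the tallest and slimmest of the three; the others are at top (177,268) and (136,256). The drawer unit's front face is at u≈400, with the button at (425,234). I'll enlarge to confirm and measure.

```bash
python3 - <<'E'
from h import *
crop('t0',285,185,475,325,'c1',4)
im=cv2.imread('pics/t0.png')[235:295,110:250]; im2=cv2.imread('pics/s0.png')[240:360,290:400]; im3=cv2.imread('pics/s0.png')[140:265,180:300]
r=lambda a,s:cv2.resize(a,None,fx=s,fy=s,interpolation=cv2.INTER_CUBIC)
A=r(im,5);B=r(im2,2.5);C=r(im3,2.5)
out=np.zeros((300+313,800,3),np.uint8);out[:300,:700]=A;out[300:600,:275]=B;out[300:612,300:600]=C[:312]
cv2.imwrite('pics/c2.png',out[:612])
E
```

```text
scale 4
```

View pics/c1.png

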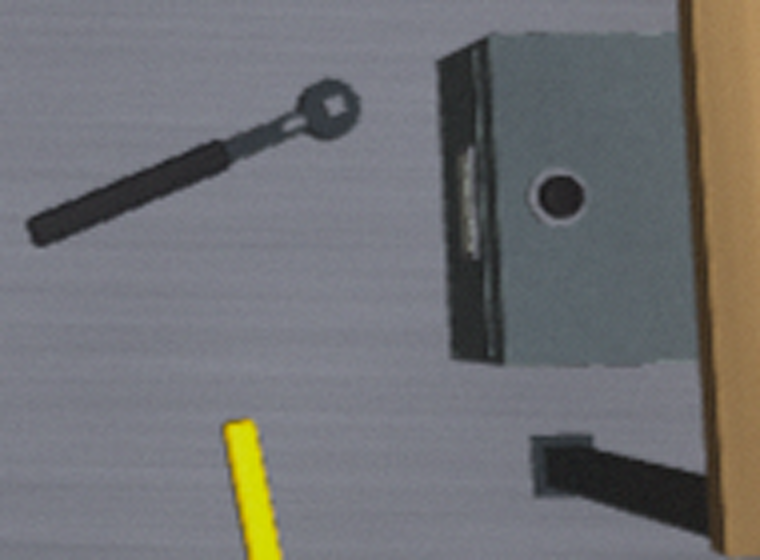

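View pics/c2.png

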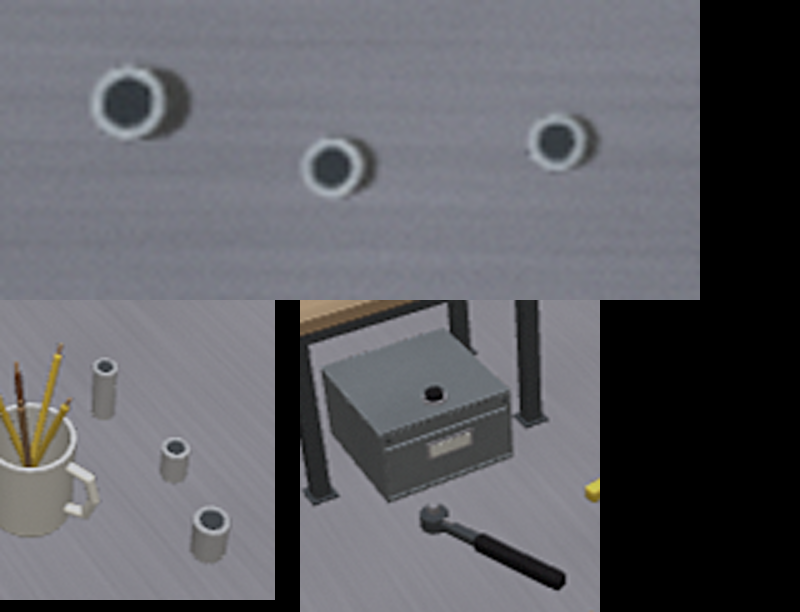

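The crops confirm it: the black ratchet's butt is at c1 (35,232) and its head at (329,109). The unit's top front edge runs (490,35)–(505,362) and the button is at (561,197). In c2 the deep socket's top is at (557,142), the tallest and narrowest of the three.

```bash
cat >> h.py <<'E'
E
python3 - <<'E'
from h import *
c=load('t0');s=load('s0')
T=lambda u,v,z:px2w(c,285+u/4,185+v/4,z)
P=lambda n,p:print(n,np.round(p,4))
a,b=T(490,35,.1),T(505,362,.1);P('topcorners',[a,b]); d=a-b;print('w',np.linalg.norm(d))
y=d/np.linalg.norm(d); 
a0,b0=T(438,62,0),T(452,357,0);P('bot',[a0,b0]);d0=a0-b0;print(np.linalg.norm(d0), np.degrees(np.arctan2(d[1],d[0])),np.degrees(np.arctan2(d0[1],d0[0])))
P('topmid',(a+b)/2);P('botmid',(a0+b0)/2)
B=T(561,197,.112);P('button top',B)
B2=px2w(s,180+133/2.5,140+93/2.5,.112);P('button scene',B2)
P('head',T(329,109,.02));P('butt',T(33,233,.018))
P('scene head',px2w(s,180+132/2.5,140+216/2.5,.02));P('scene butt',px2w(s,180+261/2.5,140+280/2.5,.010))
for n,(u,v),z,(us,vs) in [('deep',(557,142),.063,(104,367)),('med',(333,168),.036,(175,445)),('large',(129,102),.041,(211,518))]:
  P(n,[px2w(c,110+u/5,235+v/5,z),px2w(s,290+us/2.5,240+(vs-300)/2.5,z)])
P('mug',px2w(c,190,202,.095))
P('yellow end',T(238,422,.01));P('yellow head',px2w(c,361,374,.02))
o=telemetry.get_obs();print(R.from_quat(o['tool_rot']).as_matrix().round(3))
E
```

```text
topcorners [[ 0.6112 -0.2544  0.1   ]
 [ 0.4442 -0.2593  0.1   ]]
w 0.16713220923416536
bot [[ 0.6108 -0.2551  0.    ]
 [ 0.4432 -0.2608  0.    ]]
0.16767121651759598 1.6932056483966915 1.964597421089212
topmid [ 0.5277 -0.2568  0.1   ]
botmid [ 0.527 -0.258  0.   ]
button top [ 0.5274 -0.2851  0.112 ]
button scene [ 0.5347 -0.2798  0.112 ]
head [ 0.5804 -0.1881  0.02  ]
butt [ 0.5086 -0.0232  0.018 ]
scene head [ 0.5896 -0.1816  0.02  ]
scene butt [ 0.5114 -0.0239  0.01  ]
deep [[0.4621 0.1299 0.063 ]
 [0.4668 0.1318 0.063 ]]
med [[0.4491 0.2302 0.036 ]
 [0.4513 0.2298 0.036 ]]
large [[0.4762 0.3185 0.041 ]
 [0.4784 0.3187 0.041 ]]
mug [0.5877 0.1945 0.095 ]
yellow end [ 0.4059 -0.1386  0.01  ]
yellow head [ 0.2293 -0.1724  0.02  ]
[[ 0.447  0.894 -0.001]
 [ 0.894 -0.447 -0.002]
 [-0.002  0.    -1.   ]]
```

```bash
cat >> h.py <<'E'
O=np.array([.529,-.2565]);YX=np.array([.9995,.031]);XX=np.array([.031,-.9995])
def st(x,y): return O+x*XX+y*YX
def tost(p): d=np.array(p[:2])-O; return np.array([d@XX,d@YX])
def go(p,ang=None):
    o=telemetry.get_obs();m=R.from_quat(o['tool_rot']).as_matrix()
    a=np.degrees(np.arctan2(m[1,0],m[0,0])); t=0 if ang is None else -((ang-a+90)%180-90)
    print('t',o['clock'],'pos',o['eef_pos'].round(4),'st',tost(o['eef_pos']).round(4),'jaw',a.round(1),'tilt',np.degrees(np.arccos(-m[2,2])).round(2),'q',o['joint_pos'].round(2),'F',o['ft_force'].round(1),'w',round(o['grip_width'],4))
    print(' shift mm',(m.T@(np.array(p)-o['eef_pos'])*1000).round(1),'turn',round(t,1),'after turn shift',((R.from_rotvec([0,0,-np.radians(t)]).as_matrix())@(m.T@(np.array(p)-o['eef_pos'])*1000)).round(1))
E
```

Call:
apply_moves --moves '[[[-27,41,0,0],[-27,41,0,0],[-27,41,0,0],[-27,41,0,0],[-27,41,0,0],[-27,41,0,0],[-27,41,0,0],[-27,41,0,0],[-27,41,0,0],[-27,41,0,0]]]' --hand 1

```text
clock: 1.1
eef_pos: [0.4728, 0.0174, 0.2437]
tool_rot: [0.847, 0.532, -0.003, -0.0]
ft_force: [1.4, 1.4, -0.9]
grip_width: 0.0855
```

```bash
python3 -c "
from h import *
go([.552,-.113,.12],24.3)"
```

```text
t 1.1 pos [0.4728 0.0174 0.2437] st [-0.2755 -0.0477] jaw 64.3 tilt 0.32 q [ 0.04  0.19 -0.07  1.31 -0.    0.49] F [ 1.4  1.4 -0.9] w 0.0855
 shift mm [-82.6 128.2 123.7] turn 40.0 after turn shift [ 19.2 151.3 123.7]
```

Call:
apply_moves --moves '[[[0,0,0,8],[0,0,0,8],[0,0,0,8],[0,0,0,8],[0,0,0,8],[4,30,18,0],[4,30,18,0],[4,30,18,0],[4,30,18,0],[3,30,18,0]]]'

```text
clock: 2.1
eef_pos: [0.5494, -0.1246, 0.1488]
tool_rot: [0.981, 0.192, -0.004, 0.001]
ft_force: [-0.2, 0.1, -0.1]
grip_width: 0.0853
```

```bash
python3 -c "
from h import *
go([.552,-.113,.022],24.3)
c=grab('wrist','w1')
for p in([.5507,-.1146,.018],[.583,-.186,.02],[.5095,-.0235,.018]):print(w2px(c,p).round())"
```

```text
t 2.1 pos [ 0.5494 -0.1246  0.1488] st [-0.1312  0.0245] jaw 22.2 tilt 0.44 q [-0.22  0.43  0.01  1.16 -0.    0.96] F [-0.2  0.1 -0.1] w 0.0853
 shift mm [  7.7  -9.8 126.8] turn -2.1 after turn shift [  8.1  -9.5 126.8]
[291. 193.]
[293. 273.]
[287.  69.]
```

View pics/w1.png

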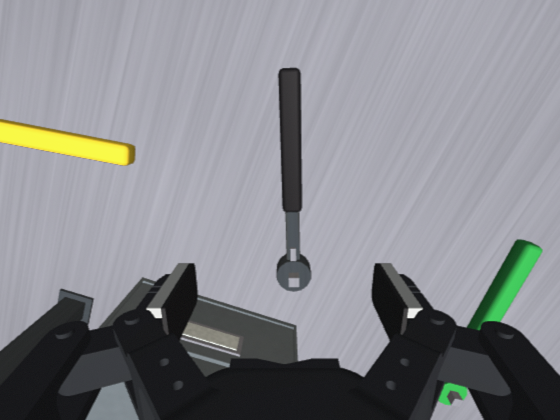

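The wrist view agrees with the map: the black ratchet's head is at (293,272) and its butt at (289,70), as predicted. Descending to grip.

Call:
apply_moves --moves '[[[3,-4,25,-1],[3,-4,25,-1],[2,-2,25,0],[0,0,20,0],[0,0,15,0],[0,0,10,0],[0,0,5,0],[0,0,0,0],[0,0,0,0],[0,0,0,0]]]'

```text
clock: 3.15
eef_pos: [0.5498, -0.1184, 0.0115]
tool_rot: [0.979, 0.206, -0.009, 0.0]
ft_force: [0.2, -0.4, -0.4]
grip_width: 0.0857
```

```bash
python3 -c "
from h import *
go([.552,-.113,.022],24.3)"
```

```text
t 3.15 pos [ 0.5498 -0.1184  0.0115] st [-0.1374  0.0251] jaw 23.7 tilt 1.02 q [-0.21  0.58 -0.15  0.86 -0.01  0.95] F [ 0.2 -0.4 -0.4] w 0.0857
 shift mm [  4.   -4.1 -10.5] turn -0.6 after turn shift [  4.   -4.1 -10.5]
```

Call:
apply_moves --moves '[[[1,-1,-5,0],[1,-1,-4,0],[1,-1,-2,0],[0,0,0,0],[0,0,0,0],[0,0,0,0],[0,0,0,0],[0,0,0,0],[0,0,0,0],[0,0,0,0]]]' --hand -1

```text
clock: 4.15
eef_pos: [0.5537, -0.1145, 0.0268]
tool_rot: [0.979, 0.206, -0.006, 0.001]
ft_force: [-0.2, 0.0, 1.4]
grip_width: 0.0158
```

```bash
python3 -c "
from h import *
go([.432,-.033,.022])"
```

```text
t 4.15 pos [ 0.5537 -0.1145  0.0268] st [-0.1411  0.0291] jaw 23.7 tilt 0.74 q [-0.2   0.56 -0.13  0.89 -0.01  0.96] F [-0.2  0.   1.4] w 0.0158
 shift mm [ -78.5 -123.6    5.8] turn 0 after turn shift [ -78.5 -123.6    5.8]
```

Call:
apply_moves --moves '[[[0,0,-10,0],[0,0,-15,0],[0,0,-10,0],[0,0,0,0],[-10,-16,0,0],[-16,-25,0,0],[-16,-25,0,0],[-16,-25,0,0],[-10,-16,0,0],[0,0,0,0]]]'

```text
clock: 5.15
eef_pos: [0.4424, -0.0414, 0.0613]
tool_rot: [0.979, 0.205, -0.009, -0.0]
ft_force: [0.7, -0.5, -3.1]
grip_width: 0.0158
```

```bash
python3 -c "
from h import *
go([.432,-.033,.026])"
```

```text
t 5.15 pos [ 0.4424 -0.0414  0.0613] st [-0.2177 -0.0799] jaw 23.6 tilt 1.05 q [-0.09  0.33 -0.42  0.84 -0.    1.07] F [ 0.7 -0.5 -3.1] w 0.0158
 shift mm [ -5.5 -11.7  35.4] turn 0 after turn shift [ -5.5 -11.7  35.4]
```

Call:
apply_moves --moves '[[[-3,-6,0,0],[0,0,8,0],[0,0,8,0],[0,0,6,0],[0,0,4,0],[0,0,2,0],[0,0,0,0],[0,0,0,0],[0,0,0,0],[0,0,0,0]]]'

```text
clock: 6.15
eef_pos: [0.4405, -0.0387, 0.0304]
tool_rot: [0.979, 0.204, -0.008, 0.001]
ft_force: [0.8, -0.4, -2.6]
grip_width: 0.0161
```

```bash
python3 -c "
from h import *
go([.432,-.033,.026])"
```

```text
t 6.15 pos [ 0.4405 -0.0387  0.0304] st [-0.2204 -0.0817] jaw 23.5 tilt 0.87 q [-0.08  0.37 -0.46  0.76 -0.01  1.08] F [ 0.8 -0.4 -2.6] w 0.0161
 shift mm [-5.5 -8.7  4.5] turn 0 after turn shift [-5.5 -8.7  4.5]
```

Call:
apply_moves --moves '[[[0,0,2,0],[0,0,1,0],[0,0,1,0],[0,0,0,0],[0,0,1,0],[0,0,0,0],[0,0,0,0],[0,0,0,0],[0,0,0,0],[0,0,0,0]]]'

```text
clock: 7.15
eef_pos: [0.4412, -0.0388, 0.0268]
tool_rot: [0.979, 0.204, -0.006, 0.001]
ft_force: [0.2, -0.7, -1.0]
grip_width: 0.0158
```

Call:
apply_moves --moves '[[[0,0,0,0],[0,0,0,0],[0,0,0,0],[0,0,0,0],[0,0,0,0],[0,0,-10,0],[0,0,-20,0],[0,0,-30,0],[0,0,-35,0],[0,0,-25,0]]]' --hand 1

```text
clock: 8.15
eef_pos: [0.4404, -0.038, 0.1504]
tool_rot: [0.979, 0.204, -0.009, 0.0]
ft_force: [1.6, 0.2, 0.4]
grip_width: 0.0851
```

```bash
python3 -c "
from h import *
p=st(-.023,0)
go([*p,.25],90)
grab('top','t1')
"
```

```text
t 8.15 pos [ 0.4404 -0.038   0.1504] st [-0.2211 -0.0818] jaw 23.5 tilt 1.09 q [-0.08  0.21 -0.3   1.08 -0.01  1.08] F [1.6 0.2 0.4] w 0.0851
 shift mm [   0.8  214.  -100.3] turn -66.5 after turn shift [-195.9   86.1 -100.3]
```

View pics/t1.png

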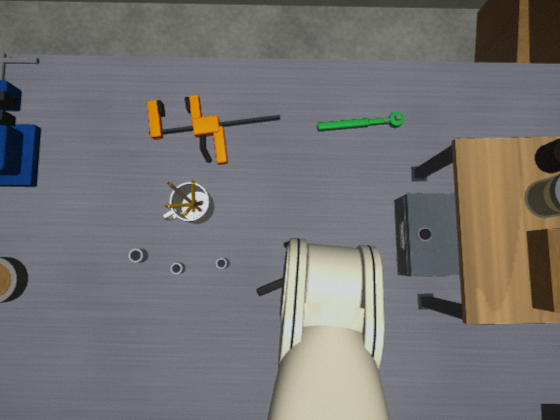

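The forearm hides most of it, but the ratchet's butt is now at (262,292), well clear. Next, turn the jaws along the station's x axis so that one open finger can reach the button while the gripper stays in front of the shelf.

Call:
apply_moves --moves '[[[0,0,-3,-8.5],[0,0,-3,-8.5],[0,0,-3,-8.5],[0,0,-3,-8.5],[0,0,-3,-8.5],[0,0,-3,-8.5],[0,0,-3,-8.5],[0,0,-3,-8.5],[0,0,0,0],[0,0,0,0]]]'

```text
clock: 9.2
eef_pos: [0.4445, -0.0382, 0.188]
tool_rot: [0.692, 0.722, -0.002, 0.002]
ft_force: [0.3, 0.5, 0.1]
grip_width: 0.0853
```

```bash
python3 -c "
from h import *
p=st(-.12,0)
go([*p,.18],91.8)
c=grab('scene','s1')
for z in (.15,.2,.25,.3,.35,.4,.45,.5): print(z,w2px(c,[*telemetry.get_obs()['eef_pos'][:2],z]).round())
t=load('t1')
for n,p in(('head',[.4412-.412*-.083,-.0388-.911*.083,.02]),('butt',[.4412-.0412,-.0388+.0911,.015])): print(n,w2px(t,p),w2px(c,p),tost(p))
"
```

```text
t 9.2 pos [ 0.4445 -0.0382  0.188 ] st [-0.2208 -0.0777] jaw 92.4 tilt 0.35 q [-0.08  0.17 -0.24  1.15 -0.01 -0.12] F [0.3 0.5 0.1] w 0.0853
 shift mm [-101.5   76.7    8.7] turn 0.6 after turn shift [-100.8   77.7    8.7]
0.15 [303. 200.]
0.2 [304. 184.]
0.25 [304. 167.]
0.3 [304. 149.]
0.35 [304. 131.]
0.4 [304. 111.]
0.45 [305.  91.]
0.5 [305.  69.]
head [334.27898597 258.87810593] [279.54872772 226.33949567] [-0.14367768 -0.0491725 ]
butt [258.43938499 292.02834003] [335.02765689 252.94809876] [-0.3126446 -0.1193627]
```

View pics/s1.png

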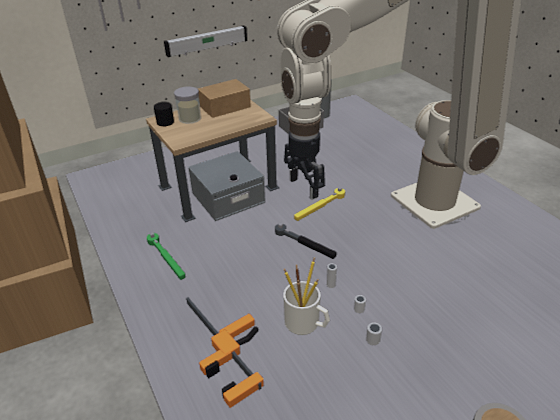

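The ratchet lies at scene (280,229)–(335,253), as planned, with its head at station x = -144 mm. There is about 60 mm between the gripper axis and the shelf edge during the press.

Call:
apply_moves --moves '[[[-12,9,0,0],[-20,15,2,0],[-24,18,2,0],[-20,15,2,0],[-12,10,2,0],[0,0,0,0],[0,0,0,0],[-20,0,0,0],[-25,0,0,0],[-20,0,0,0]]]'

```text
clock: 10.25
eef_pos: [0.5208, -0.1943, 0.1791]
tool_rot: [0.694, 0.72, -0.003, 0.002]
ft_force: [-0.0, -0.5, -0.4]
grip_width: 0.0852
```

```bash
python3 -c "
from h import *
p=st(-.024,0)
go([*p,.12],91.8)
"
```

```text
t 10.25 pos [ 0.5208 -0.1943  0.1791] st [-0.0624 -0.0062] jaw 92.1 tilt 0.34 q [-0.35  0.39  0.03  1.21 -0.01 -0.39] F [-0.  -0.5 -0.4] w 0.0852
 shift mm [-38.1   6.1  59.3] turn 0.3 after turn shift [-38.1   6.3  59.3]
```

Call:
apply_moves --moves '[[[-10,2,0,0],[-12,2,0,0],[-10,2,0,0],[-3,0,0,0],[0,0,0,0],[0,0,12,0],[0,0,14,0],[0,0,10,0],[0,0,4,0],[0,0,0,0]]]'

```text
clock: 11.25
eef_pos: [0.5275, -0.224, 0.1358]
tool_rot: [0.693, 0.721, 0.001, -0.004]
ft_force: [0.4, -0.1, 0.2]
grip_width: 0.0855
```

```bash
python3 -c "
from h import *
p=st(-.024,0)
go([*p,.12],91.8)
c=grab('wrist','w2');grab('scene','s2')
print(w2px(c,[.529,-.2845,.112]))
a=cv2.imread('pics/w2.png');b=cv2.resize(cv2.imread('pics/s2.png')[60:270,140:420],None,fx=1.4,fy=1.4);
o=np.zeros((420,800,3),np.uint8);o[:300,:400]=cv2.resize(a,(400,300));o[:294,400:792]=b;cv2.imwrite('pics/m2.png',o[:300])
"
```

```text
t 11.25 pos [ 0.5275 -0.224   0.1358] st [-0.0325 -0.0005] jaw 92.3 tilt 0.44 q [-0.4   0.46  0.02  1.14  0.   -0.44] F [ 0.4 -0.1  0.2] w 0.0855
 shift mm [-8.6  0.4 15.7] turn 0.5 after turn shift [-8.6  0.5 15.7]
[174.01142963 258.02757483]
```

View pics/m2.png

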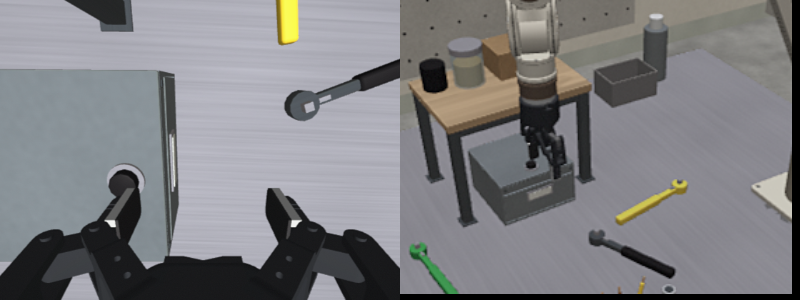

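Call:
apply_moves --moves '[[[-4,0,0,0],[-4,0,0,0],[0,0,0,0],[0,0,2,0],[0,0,2,0],[0,0,2,0],[0,0,2,0],[0,0,1,0],[0,0,0,0],[0,0,0,0]]]'

```text
clock: 12.35
eef_pos: [0.5297, -0.2305, 0.1297]
tool_rot: [0.692, 0.722, 0.005, -0.003]
ft_force: [0.3, 0.5, -0.8]
grip_width: 0.0855
```

Call:
apply_moves --moves '[[[0,0,2,0],[0,0,1,0],[0,0,1,0],[0,0,1,0],[0,0,1,0],[0,0,1,0],[0,0,0,0],[0,0,0,0],[0,0,0,0],[0,0,0,0]]]'

```text
clock: 13.35
eef_pos: [0.5296, -0.2319, 0.1218]
tool_rot: [0.692, 0.722, 0.004, -0.002]
ft_force: [0.3, 0.2, 0.1]
grip_width: 0.0854
```

Call:
apply_moves --moves '[[[0,0,1,0],[0,0,1,0],[0,0,1,0],[0,0,1,0],[0,0,1,0],[0,0,1,0],[0,0,1,0],[0,0,0,0],[0,0,0,0],[0,0,0,0]]]'

```text
clock: 14.35
eef_pos: [0.53, -0.232, 0.116]
tool_rot: [0.692, 0.722, 0.004, -0.001]
ft_force: [-1.1, 0.9, 0.7]
grip_width: 0.0854
```

Call:
apply_moves --moves '[[[0,0,1,0],[0,0,1,0],[0,0,1,0],[0,0,1,0],[0,0,1,0],[0,0,0,0],[0,0,0,0],[0,0,0,0],[0,0,0,0],[0,0,0,0]]]'

```text
clock: 15.35
eef_pos: [0.5302, -0.232, 0.1151]
tool_rot: [0.693, 0.721, 0.004, 0.0]
ft_force: [-1.4, 0.4, 2.1]
grip_width: 0.0854
```

Call:
apply_moves --moves '[[[0,0,3,0],[0,0,4,0],[0,0,4,0],[0,0,4,0],[0,0,4,0],[0,0,4,0],[0,0,4,0],[0,0,0,0],[0,0,0,0],[0,0,0,0]]]'

```text
clock: 16.35
eef_pos: [0.5306, -0.2322, 0.1094]
tool_rot: [0.694, 0.72, 0.004, 0.008]
ft_force: [-1.6, 1.1, 4.7]
grip_width: 0.0858
```

```bash
python3 -c "
from h import *
p=st(-.024,0)
go([*p,.12],91.8)
c=grab('wrist','w3');grab('scene','s3')
a=cv2.imread('pics/w3.png');b=cv2.resize(cv2.imread('pics/s3.png')[60:270,140:420],None,fx=1.4,fy=1.4);
o=np.zeros((420,800,3),np.uint8);o[:300,:400]=cv2.resize(a,(400,300));o[:294,400:792]=b;cv2.imwrite('pics/m3.png',o[:300])
"
```

```text
t 16.35 pos [ 0.5306 -0.2322  0.1094] st [-0.0242  0.0023] jaw 92.1 tilt 1.03 q [-0.41  0.48 -0.03  1.05  0.   -0.45] F [-1.6  1.1  4.7] w 0.0858
 shift mm [ -0.2  -2.1 -10.6] turn 0.3 after turn shift [ -0.3  -2.1 -10.6]
```

Call:
apply_moves --moves '[[[0,0,5,0],[0,0,6,0],[0,0,6,0],[0,0,6,0],[0,0,5,0],[0,0,0,0],[0,0,-4,0],[0,0,-8,0],[0,0,-12,0],[0,0,-15,0]]]'

```text
clock: 17.45
eef_pos: [0.5287, -0.2311, 0.1469]
tool_rot: [0.695, 0.719, 0.004, 0.015]
ft_force: [0.2, -0.0, 0.1]
grip_width: 0.0855
```

```bash
python3 -c "
from h import *
p=[.4625,.130]
go([*p,.25],91.8)
c=grab('wrist','w3');grab('scene','s3')
a=cv2.imread('pics/w3.png');b=cv2.resize(cv2.imread('pics/s3.png')[60:270,140:420],None,fx=1.4,fy=1.4);
o=np.zeros((420,800,3),np.uint8);o[:300,:400]=cv2.resize(a,(400,300));o[:294,400:792]=b;cv2.imwrite('pics/m3.png',o[:300])
"
```

```text
t 17.45 pos [ 0.5287 -0.2311  0.1469] st [-0.0254  0.0005] jaw 91.9 tilt 1.82 q [-0.41  0.43  0.    1.11 -0.   -0.44] F [ 0.2 -0.   0.1] w 0.0855
 shift mm [ 361.4  -51.2 -110.5] turn 0.1 after turn shift [ 361.3  -51.9 -110.5]
```

View pics/m3.png

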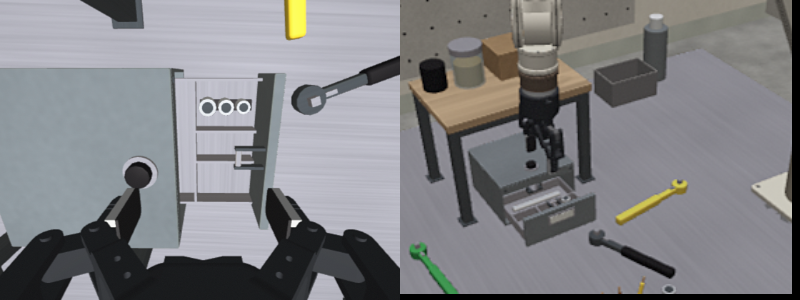

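The drawer is out (its front is at m3 left (270,150)), with the left-hand compartment empty and the ratchet clear. Next, the deep socket.

Call:
apply_moves --moves '[[[15,0,0,0],[30,0,0,0],[35,-5,-10,0],[35,-5,-20,0],[35,-5,-20,0],[35,-5,-20,0],[35,-5,-15,0],[30,-5,-5,0],[25,-5,0,0],[15,-5,0,0]]]'

```text
clock: 18.55
eef_pos: [0.4731, 0.0733, 0.2274]
tool_rot: [0.696, 0.718, 0.003, 0.014]
ft_force: [0.3, -0.3, -0.3]
grip_width: 0.0855
```

Call:
apply_moves --moves '[[[0,0,0,8.5],[0,0,0,8.5],[0,0,0,8.5],[0,0,0,8.5],[0,0,0,8.5],[0,0,0,8.5],[0,0,0,8.5],[0,0,0,8.5],[0,0,0,8.5],[0,0,0,8.5]]]'

```text
clock: 19.55
eef_pos: [0.4651, 0.082, 0.2183]
tool_rot: [0.999, 0.05, 0.005, 0.01]
ft_force: [-0.2, -0.1, 0.6]
grip_width: 0.0855
```

```bash
python3 -c "
from h import *
p=[.4635,.1305]
go([*p,.12],1.8)
"
```

```text
t 19.55 pos [0.4651 0.082  0.2183] st [-0.3403 -0.0534] jaw 5.7 tilt 1.26 q [ 0.19  0.2  -0.13  1.24 -0.02  1.66] F [-0.2 -0.1  0.6] w 0.0855
 shift mm [  2.3 -50.3  97.3] turn 3.9 after turn shift [ -1.1 -50.4  97.3]
```

Call:
apply_moves --moves '[[[0,-12,0,3.5],[0,-18,5,0],[0,-12,15,0],[0,-3,25,0],[0,0,25,0],[0,0,12,0],[0,0,4,0],[0,0,0,0],[0,0,0,0],[0,0,0,0]]]'

```text
clock: 20.55
eef_pos: [0.4587, 0.1308, 0.1236]
tool_rot: [1.0, 0.018, 0.003, 0.011]
ft_force: [-0.5, -0.5, 0.2]
grip_width: 0.0855
```

```bash
python3 -c "
from h import *
p=[.4635,.1305]
go([*p,.049],1.8)
c=grab('wrist','w4')
print(w2px(c,[*p,.063]))
"
```

```text
t 20.55 pos [0.4587 0.1308 0.1236] st [-0.3892 -0.0582] jaw 2.1 tilt 1.29 q [ 0.29  0.29 -0.27  1.01 -0.02  1.83] F [-0.5 -0.5  0.2] w 0.0855
 shift mm [ 4.3 -1.2 74.6] turn 0.3 after turn shift [ 4.3 -1.2 74.6]
[290.31358252 231.97237146]
```

View pics/w4.png

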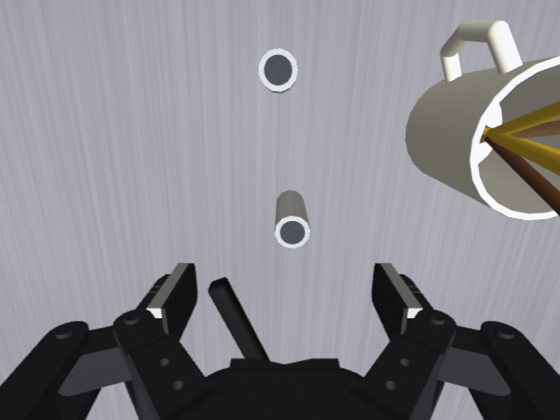

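The deep socket's top is at (292,233) against a predicted (290,232), so it's confirmed between the jaws. Descending and gripping.

Call:
apply_moves --moves '[[[2,0,8,0],[2,-1,14,0],[1,0,16,0],[0,0,14,0],[0,0,10,0],[0,0,5,0],[0,0,2,0],[0,0,0,0],[0,0,0,0],[0,0,0,0]]]'

```text
clock: 21.6
eef_pos: [0.4699, 0.1312, 0.0551]
tool_rot: [1.0, 0.017, 0.009, 0.009]
ft_force: [-0.8, 0.3, 0.2]
grip_width: 0.0851
```

```bash
python3 -c "
from h import *
p=[.4635,.1305]
go([*p,.049],1.8)
"
```

```text
t 21.6 pos [0.4699 0.1312 0.0551] st [-0.3893 -0.047 ] jaw 2.0 tilt 1.49 q [ 0.29  0.39 -0.34  0.83 -0.02  1.82] F [-0.8  0.3  0.2] w 0.0851
 shift mm [-6.5  0.3  6. ] turn 0.2 after turn shift [-6.5  0.4  6. ]
```

Call:
apply_moves --moves '[[[-3,0,3,0],[-2,0,2,0],[0,0,1,0],[0,0,0,0],[0,0,0,0],[0,0,0,0],[0,0,0,0],[0,0,0,0],[0,0,0,0],[0,0,0,0]]]'

```text
clock: 22.6
eef_pos: [0.4655, 0.1312, 0.0497]
tool_rot: [1.0, 0.017, 0.01, 0.009]
ft_force: [0.2, 0.6, -0.4]
grip_width: 0.0855
```

Call:
apply_moves --moves '[[[0,0,0,0],[0,0,0,0],[0,0,0,0],[0,0,0,0],[0,0,0,0],[0,0,0,0],[0,0,0,0],[0,0,-15,0],[0,0,-25,0],[0,0,-25,0]]]' --hand -1

```text
clock: 23.6
eef_pos: [0.4601, 0.1311, 0.1121]
tool_rot: [1.0, 0.017, 0.005, 0.01]
ft_force: [0.3, 0.4, -1.1]
grip_width: 0.0214
```

```bash
python3 -c "
from h import *
p=st(-.049,.0465)
go([*p,.15],1.8)
"
```

```text
t 23.6 pos [0.4601 0.1311 0.1121] st [-0.3896 -0.0568] jaw 2.0 tilt 1.32 q [ 0.29  0.3  -0.29  0.98 -0.02  1.83] F [ 0.3  0.4 -1.1] w 0.0214
 shift mm [102.5 341.7 -29.8] turn 0.2 after turn shift [103.6 341.3 -29.8]
```

Call:
apply_moves --moves '[[[0,0,-15,0],[5,15,-10,0],[10,30,-5,0],[13,43,0,0],[13,43,0,0],[13,43,0,0],[13,43,0,0],[13,43,0,0],[10,30,0,0],[4,12,0,0]]]'

```text
clock: 24.6
eef_pos: [0.5707, -0.1747, 0.1519]
tool_rot: [1.0, 0.021, 0.008, 0.009]
ft_force: [0.1, 0.8, 0.1]
grip_width: 0.0213
```

```bash
python3 -c "
from h import *
p=st(-.049,.0465)
go([*p,.0625],1.8)
c=grab('top','t4')
crop('t4',340,170,480,290,'c4',5)
"
```

```text
t 24.6 pos [ 0.5707 -0.1747  0.1519] st [-0.0805  0.0442] jaw 2.4 tilt 1.41 q [-0.29  0.47  0.08  1.16 -0.01  1.24] F [0.1 0.8 0.1] w 0.0213
 shift mm [ 0.5 29.8 90. ] turn 0.6 after turn shift [ 0.9 29.8 90. ]
scale 5
```

View pics/c4.png

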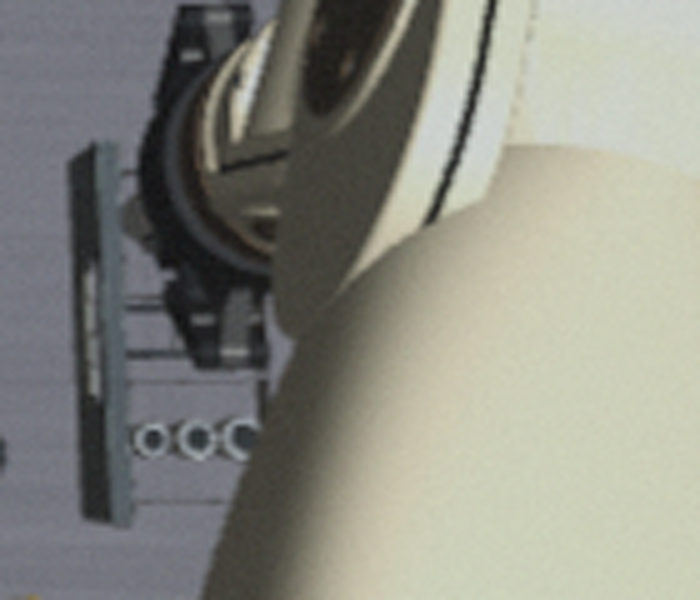

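```bash
python3 -c "
from h import *
c=load('t4')
T=lambda u,v,z:px2w(c,340+u/5,170+v/5,z)
for q in ((96,142),(110,525)): p=T(*q,.076);print(p.round(4),tost(p).round(4))
"
```

```text
[ 0.6034 -0.1593  0.076 ] [-0.0948  0.0774]
[ 0.4428 -0.1644  0.076 ] [-0.0947 -0.0833]
```

The drawer front is measured 94.8 mm out, so the target stands. Move over the compartment and lower.

Call:
apply_moves --moves '[[[0,7,0,0],[0,9,0,0],[0,8,0,0],[0,3,0,0],[0,0,0,0],[0,0,8,0],[0,0,15,0],[0,0,10,0],[0,0,3,0],[0,0,0,0]]]'

```text
clock: 25.65
eef_pos: [0.5709, -0.1994, 0.113]
tool_rot: [1.0, 0.024, 0.006, 0.008]
ft_force: [-0.9, -0.7, -1.1]
grip_width: 0.0213
```

```bash
python3 -c "
from h import *
p=st(-.049,.0445)
go([*p,.0625],1.8)
"
```

```text
t 25.65 pos [ 0.5709 -0.1994  0.113 ] st [-0.0558  0.0437] jaw 2.8 tilt 1.18 q [-0.33  0.52  0.05  1.09 -0.01  1.19] F [-0.9 -0.7 -1.1] w 0.0213
 shift mm [ 0.1  6.  50.6] turn 1.0 after turn shift [ 0.2  6.  50.6]
```

Call:
apply_moves --moves '[[[0,4,5,0],[0,2,9,0],[0,0,10,0],[0,0,9,0],[0,0,6,0],[0,0,3,0],[0,0,1,0],[0,0,0,0],[0,0,0,0],[0,0,0,0]]]'

```text
clock: 26.65
eef_pos: [0.5726, -0.2069, 0.0671]
tool_rot: [1.0, 0.024, 0.007, 0.008]
ft_force: [0.3, 0.2, -0.9]
grip_width: 0.0215
```

```bash
python3 -c "
from h import *
p=st(-.049,.0445)
go([*p,.0625],1.8)
"
```

```text
t 26.65 pos [ 0.5726 -0.2069  0.0671] st [-0.0483  0.0451] jaw 2.8 tilt 1.25 q [-0.34  0.57  0.01  0.99 -0.01  1.18] F [ 0.3  0.2 -0.9] w 0.0215
 shift mm [-0.7 -0.8  4.6] turn 1.0 after turn shift [-0.7 -0.8  4.6]
```

Call:
apply_moves --moves '[[[0,0,2,0],[0,0,2,0],[0,0,1,0],[0,0,1,0],[0,0,0,0],[0,0,0,0],[0,0,0,0],[0,0,0,0],[0,0,0,0],[0,0,0,0]]]'

```text
clock: 27.65
eef_pos: [0.5735, -0.2072, 0.0621]
tool_rot: [1.0, 0.024, 0.008, 0.009]
ft_force: [-0.2, -0.2, -0.2]
grip_width: 0.0214
```

Call:
apply_moves --moves '[[[0,0,1,0],[0,0,1,0],[0,0,1,0],[0,0,0,0],[0,0,0,0],[0,0,0,0],[0,0,0,0],[0,0,0,0],[0,0,0,0],[0,0,0,0]]]'

```text
clock: 28.65
eef_pos: [0.5737, -0.2073, 0.062]
tool_rot: [1.0, 0.024, 0.009, 0.009]
ft_force: [-0.2, 0.4, 0.5]
grip_width: 0.0212
```

Call:
apply_moves --moves '[[[0,0,0,0],[0,0,0,0],[0,0,0,0],[0,0,0,0],[0,0,0,0],[0,0,-6,0],[0,0,-12,0],[0,0,-18,0],[0,0,-25,0],[0,0,-25,0]]]' --hand 0

```text
clock: 29.65
eef_pos: [0.5699, -0.205, 0.1491]
tool_rot: [1.0, 0.024, 0.005, 0.008]
ft_force: [0.1, -0.4, 0.2]
grip_width: 0.0424
```

```bash
python3 -c "
from h import *
p=st(-.175,0)
go([*p,.15],91.8)
c=grab('wrist','w5');print(w2px(c,[*st(-.049,.0445),.075]))
"
```

```text
t 29.65 pos [ 0.5699 -0.205   0.1491] st [-0.0502  0.0425] jaw 2.8 tilt 1.1 q [-0.34  0.49  0.11  1.17 -0.01  1.18] F [ 0.1 -0.4  0.2] w 0.0424
 shift mm [ -40.3 -125.5   -3.3] turn -89.0 after turn shift [124.8 -42.4  -3.3]
[285.48036932 226.0041415 ]
```

View pics/w5.png

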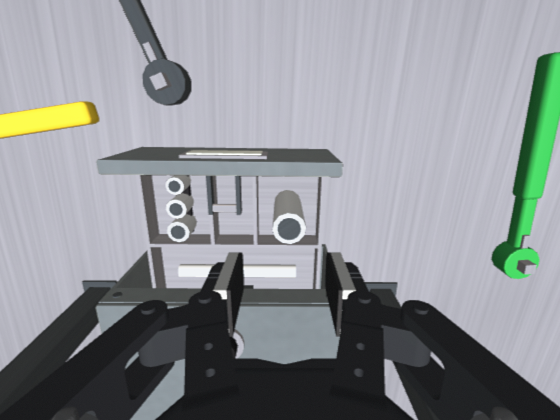

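The deep socket stands upright in the left-hand compartment, its top at (289,228) against a predicted (285,226). Next, back off to the front, turn the jaws and push the drawer home. That makes 12 views, so from here I check by numbers only.

Call:
apply_moves --moves '[[[-3,-10,0,0],[-6,-20,0,0],[-8,-26,0,0],[-8,-26,0,0],[-6,-20,0,0],[-3,-8,0,0],[0,0,0,-8.5],[0,0,0,-8.5],[0,0,0,-8.5],[0,0,0,-8.5]]]' --hand 1

```text
clock: 30.7
eef_pos: [0.5295, -0.0907, 0.154]
tool_rot: [0.948, 0.319, 0.008, 0.013]
ft_force: [0.7, 0.4, -0.0]
grip_width: 0.0854
```

Call:
apply_moves --moves '[[[0,0,0,-8.5],[0,0,0,-8.5],[0,0,0,-8.5],[0,0,0,-8.5],[0,0,0,-8.5],[0,0,0,-8],[0,0,0,0],[0,0,0,0],[0,0,0,0],[0,0,0,0]]]'

```text
clock: 31.7
eef_pos: [0.5275, -0.0914, 0.1523]
tool_rot: [0.718, 0.695, 0.0, 0.014]
ft_force: [-1.3, 0.9, -0.8]
grip_width: 0.0852
```

```bash
python3 -c "
from h import *
go([*st(-.175,.005),.050],91.8)
"
```

```text
t 31.7 pos [ 0.5275 -0.0914  0.1523] st [-0.165   0.0037] jaw 88.1 tilt 1.62 q [-0.16  0.35 -0.1   1.1  -0.02 -0.13] F [-1.3  0.9 -0.8] w 0.0852
 shift mm [ 12.   -1.4 102. ] turn -3.7 after turn shift [ 12.1  -0.6 102. ]
```

Call:
apply_moves --moves '[[[6,0,0,-3.5],[6,0,8,0],[0,0,15,0],[0,0,20,0],[0,0,20,0],[0,0,15,0],[0,0,9,0],[0,0,4,0],[0,0,0,0],[0,0,0,0]]]'

```text
clock: 32.7
eef_pos: [0.5297, -0.0796, 0.0559]
tool_rot: [0.701, 0.713, 0.0, 0.015]
ft_force: [0.5, 0.3, -0.2]
grip_width: 0.0854
```

```bash
python3 -c "
from h import *
go([*st(-.152,.005),.048],91.8)
"
```

```text
t 32.7 pos [ 0.5297 -0.0796  0.0559] st [-0.1768  0.0062] jaw 91.0 tilt 1.67 q [-0.14  0.46 -0.22  0.87 -0.02 -0.16] F [ 0.5  0.3 -0.2] w 0.0854
 shift mm [-24.7  -1.    8.4] turn -0.8 after turn shift [-24.7  -1.3   8.4]
```

Call:
apply_moves --moves '[[[-4,0,2,0],[-4,0,2,0],[-3,0,1,0],[-3,0,0,0],[-3,0,0,0],[-3,0,0,0],[-3,0,0,0],[-4,0,0,0],[-4,0,0,0],[-4,0,0,0]]]'

```text
clock: 33.7
eef_pos: [0.5326, -0.1162, 0.054]
tool_rot: [0.701, 0.713, 0.003, 0.016]
ft_force: [-0.4, 3.8, -0.2]
grip_width: 0.0855
```

Call:
apply_moves --moves '[[[-4,0,0,0],[-5,0,0,0],[-5,0,0,0],[-5,0,0,0],[-5,0,0,0],[-5,0,0,0],[-5,0,0,0],[-5,0,0,0],[-5,0,0,0],[-5,0,0,0]]]'

```text
clock: 34.7
eef_pos: [0.5342, -0.1666, 0.0544]
tool_rot: [0.7, 0.714, 0.006, 0.014]
ft_force: [1.0, 5.4, -0.8]
grip_width: 0.0855
```

```bash
python3 -c "
from h import *
go([*st(-.055,.005),.050],91.8)
"
```

```text
t 34.7 pos [ 0.5342 -0.1666  0.0544] st [-0.0897  0.008 ] jaw 91.2 tilt 1.71 q [-0.3   0.49 -0.17  0.88 -0.   -0.32] F [ 1.   5.4 -0.8] w 0.0855
 shift mm [-34.7  -2.7   4.7] turn -0.6 after turn shift [-34.7  -3.1   4.7]
```

Call:
apply_moves --moves '[[[-4,-1,0,0],[-4,-1,0,0],[-4,0,0,0],[-4,0,0,0],[-4,0,0,0],[-3,0,0,0],[-3,0,0,0],[-3,0,0,0],[-3,0,0,0],[-3,0,0,0]]]'

```text
clock: 35.7
eef_pos: [0.5331, -0.1811, 0.0573]
tool_rot: [0.693, 0.721, 0.022, -0.001]
ft_force: [-1.0, 16.1, 5.2]
grip_width: 0.0851
```

```bash
python3 -c "
from h import *
go([*st(-.055,.005),.050],91.8)
"
```

```text
t 35.7 pos [ 0.5331 -0.1811  0.0573] st [-0.0753  0.0064] jaw 92.3 tilt 2.57 q [-0.35  0.5  -0.14  0.91  0.04 -0.39] F [-1.  16.1  5.2] w 0.0851
 shift mm [-20.5  -1.8   6.5] turn 0.5 after turn shift [-20.5  -1.6   6.5]
```

A 16 N force with 5 N upward at x = -75 mm suggests that the wide knuckle has met the unit's front before the drawer is home. I'll back off slowly and push with shut fingers, jaws across the drawer, which gives a slim profile.

Call:
apply_moves --moves '[[[2,0,0,0],[4,0,0,0],[5,0,0,0],[6,0,0,0],[7,0,0,0],[7,0,0,0],[8,0,0,0],[8,0,0,0],[8,0,0,0],[8,0,0,0]]]'

```text
clock: 36.7
eef_pos: [0.5294, -0.1165, 0.0591]
tool_rot: [0.694, 0.72, 0.02, -0.0]
ft_force: [-0.5, 0.5, -0.1]
grip_width: 0.0856
```

Call:
apply_moves --moves '[[[8,0,0,0],[8,0,0,0],[8,0,0,0],[8,0,-3,0],[8,0,-5,0],[0,0,-5,8.5],[0,0,0,8.5],[0,0,0,8.5],[0,0,0,8.5],[0,0,0,8.5]]]'

```text
clock: 37.7
eef_pos: [0.5283, -0.0713, 0.0773]
tool_rot: [0.91, 0.413, 0.019, -0.006]
ft_force: [0.1, 0.7, 0.6]
grip_width: 0.0852
```

Call:
apply_moves --moves '[[[0,0,0,8.5],[0,0,0,8.5],[0,0,0,8.5],[0,0,0,8.5],[0,0,0,8.5],[0,0,0,0],[0,0,0,0],[0,0,0,0],[0,0,0,0],[0,0,0,0]]]' --hand -1

```text
clock: 38.7
eef_pos: [0.53, -0.069, 0.0814]
tool_rot: [0.998, 0.055, 0.018, -0.011]
ft_force: [0.8, 0.2, 0.4]
grip_width: 0.0001
```

```bash
python3 -c "
from h import *
go([*st(-.115,.003),.068],1.8)
c=grab('wrist','w6')
print(w2px(c,[*st(-.049,.0445),.075]),w2px(c,[*st(-.095,0),.076]),w2px(c,[*st(-.095,.08),.076]))
b=load('w5')
# socket rim brightness check: bright chrome ring near predicted top
g=cv2.cvtColor(c['color'],cv2.COLOR_RGB2GRAY);ci=cv2.HoughCircles(cv2.medianBlur(g,3),cv2.HOUGH_GRADIENT,1,15,param1=120,param2=18,minRadius=7,maxRadius=25)
print(ci[0].round()[:12] if ci is not None else None)
"
```

```text
t 38.7 pos [ 0.53   -0.069   0.0814] st [-0.1874  0.0068] jaw 6.3 tilt 2.44 q [-0.15  0.42 -0.21  0.91  0.03  1.32] F [0.8 0.2 0.4] w 0.0001
 shift mm [-9.9 72.1 11.6] turn 4.5 after turn shift [-4.3 72.6 11.6]
[325.72251638 474.83115317] [259.03665926 419.20499912] [394.44960324 422.43814579]
[[194. 282.  24.]
 [374. 364.  18.]]
```

```bash
python3 -c "
from h import *
c=grab('scene','s6')
print(w2px(c,telemetry.get_obs()['eef_pos']))
A,B,C=load('s0'),load('s3'),c
for x in(-.095,-.05,-.02,0):
  for y in (-.06,-.03,.04,.07):
    u,v=w2px(c,[*st(x,y),.03]).round().astype(int)
    print(x,y,(u,v),*[I['color'][v-1:v+2,u-1:u+2].mean((0,1)).round().astype(int) for I in(A,B,C)])
"
```

```text
[269.46908523 224.45425049]
-0.095 -0.06 (np.int64(274), np.int64(213)) [137 136 144] [70 71 70] [24 24 26]
-0.095 -0.03 (np.int64(265), np.int64(217)) [137 135 143] [68 70 70] [30 31 33]
-0.095 0.04 (np.int64(243), np.int64(225)) [138 137 144] [71 72 72] [71 72 72]
-0.095 0.07 (np.int64(234), np.int64(229)) [47 49 51] [71 72 72] [71 72 72]
-0.05 -0.06 (np.int64(266), np.int64(205)) [136 135 142] [69 71 71] [22 23 25]
-0.05 -0.03 (np.int64(257), np.int64(209)) [137 136 143] [77 77 79] [74 74 76]
-0.05 0.04 (np.int64(236), np.int64(217)) [138 137 144] [70 71 70] [69 70 70]
-0.05 0.07 (np.int64(227), np.int64(220)) [138 137 145] [122 121 127] [119 119 124]
-0.02 -0.06 (np.int64(261), np.int64(200)) [70 71 71] [110 108 110] [25 25 28]
-0.02 -0.03 (np.int64(252), np.int64(204)) [76 78 79] [69 68 69] [90 89 91]
-0.02 0.04 (np.int64(231), np.int64(211)) [69 70 70] [88 84 86] [117 116 114]
-0.02 0.07 (np.int64(222), np.int64(215)) [70 72 73] [102  99 103] [103 100 103]
0 -0.06 (np.int64(258), np.int64(197)) [68 70 69] [116 114 120] [27 27 29]
0 -0.03 (np.int64(249), np.int64(200)) [67 69 68] [148 146 148] [148 147 148]
0 0.04 (np.int64(228), np.int64(208)) [69 70 70] [141 139 140] [126 124 124]
0 0.07 (np.int64(219), np.int64(211)) [69 70 69] [138 137 145] [139 138 145]
```

The drawer is fully open again, matching the earlier open pixels. Pushing with shut fingers now.

Call:
apply_moves --moves '[[[0,5,0,4.5],[0,12,2,0],[0,15,3,0],[-2,14,3,0],[-1,10,3,0],[0,6,1,0],[0,3,0,0],[0,3,0,0],[0,3,0,0],[0,3,0,0]]]'

```text
clock: 39.8
eef_pos: [0.5293, -0.1494, 0.0656]
tool_rot: [1.0, 0.017, 0.017, -0.012]
ft_force: [-0.2, 0.1, 0.0]
grip_width: 0.0
```

Call:
apply_moves --moves '[[[0,3,0,0],[0,4,0,0],[0,5,0,0],[0,5,0,0],[0,5,0,0],[0,5,0,0],[0,5,0,0],[0,5,0,0],[0,5,0,0],[0,5,0,0]]]'

```text
clock: 40.8
eef_pos: [0.531, -0.1958, 0.0655]
tool_rot: [1.0, 0.019, 0.017, -0.016]
ft_force: [-1.2, 4.7, 4.1]
grip_width: -0.0001
```

```bash
python3 -c "
from h import *
go([*st(-.012,.003),.068],1.8)
"
```

```text
t 40.8 pos [ 0.531  -0.1958  0.0655] st [-0.0606  0.0039] jaw 2.1 tilt 2.66 q [-0.37  0.5  -0.12  0.93  0.04  1.16] F [-1.2  4.7  4.1] w -0.0001
 shift mm [-1.1 48.5 -4.1] turn 0.3 after turn shift [-0.8 48.5 -4.1]
```

Call:
apply_moves --moves '[[[0,4,-1,0],[0,4,-1,0],[0,4,-1,0],[0,4,0,0],[0,4,0,0],[0,4,0,0],[0,4,0,0],[0,4,0,0],[0,4,0,0],[0,3,0,0]]]'

```text
clock: 41.8
eef_pos: [0.5321, -0.2322, 0.0658]
tool_rot: [0.999, 0.021, 0.016, -0.023]
ft_force: [-0.9, 13.9, 4.9]
grip_width: 0.0
```

```bash
python3 -c "
from h import *
go([*st(-.012,.003),.068],1.8)
"
```

```text
t 41.8 pos [ 0.5321 -0.2322  0.0658] st [-0.0242  0.0038] jaw 2.3 tilt 3.18 q [-0.44  0.53 -0.07  0.96  0.05  1.09] F [-0.9 13.9  4.9] w 0.0
 shift mm [-0.9 12.1 -2.8] turn 0.5 after turn shift [-0.7 12.1 -2.8]
```

Call:
apply_moves --moves '[[[0,4,0,0],[0,5,0,0],[0,5,0,0],[0,5,0,0],[0,5,0,0],[0,5,0,0],[0,5,0,0],[0,5,0,0],[0,5,0,0],[0,5,0,0]]]'

```text
clock: 42.8
eef_pos: [0.5319, -0.2377, 0.0668]
tool_rot: [0.997, 0.034, 0.015, -0.068]
ft_force: [-0.8, 18.4, 8.8]
grip_width: 0.0003
```

```bash
python3 -c "
from h import *
go([*st(-.012,.003),.068],1.8)
c=grab('scene','s7');A=load('s0')
for y in (-.06,-.03,.04,.07):
  for x in (-.03,-.02,-.012,-.006,0):
    u,v=w2px(c,[*st(x,y),.005]).round().astype(int); print((x,y),(int(u),int(v)),c['color'][v,u],A['color'][v,u],end=' ')
  print()
"
```

```text
t 42.8 pos [ 0.5319 -0.2377  0.0668] st [-0.0187  0.0035] jaw 3.8 tilt 7.96 q [-0.49  0.57 -0.01  1.04  0.13  1.01] F [-0.8 18.4  8.8] w 0.0003
 shift mm [-0.7  6.4 -2.1] turn 2.0 after turn shift [-0.4  6.4 -2.1]
(-0.03, -0.06) (263, 209) [140 139 147] [136 136 144] (-0.02, -0.06) (262, 207) [138 137 145] [136 135 142] (-0.012, -0.06) (260, 206) [143 141 150] [140 138 147] (-0.006, -0.06) (259, 205) [139 138 146] [136 135 143] (0, -0.06) (258, 204) [54 56 54] [59 62 62] 
(-0.03, -0.03) (255, 212) [138 136 145] [135 134 141] (-0.02, -0.03) (253, 210) [137 136 144] [136 134 142] (-0.012, -0.03) (252, 209) [141 141 148] [138 138 145] (-0.006, -0.03) (251, 208) [138 136 144] [134 133 141] (0, -0.03) (250, 207) [53 54 52] [61 63 62] 
(-0.03, 0.04) (234, 220) [140 139 147] [138 137 145] (-0.02, 0.04) (232, 218) [139 137 145] [137 136 144] (-0.012, 0.04) (231, 217) [141 140 148] [139 137 145] (-0.006, 0.04) (230, 216) [139 138 146] [136 133 141] (0, 0.04) (229, 214) [69 71 70] [102 108 113] 
(-0.03, 0.07) (224, 223) [141 139 148] [138 138 145] (-0.02, 0.07) (223, 221) [141 140 147] [139 138 145] (-0.012, 0.07) (222, 220) [146 145 153] [142 142 150] (-0.006, 0.07) (221, 219) [127 127 134] [123 122 128] (0, 0.07) (220, 218) [52 54 53] [70 71 73]
```

Call:
apply_moves --moves '[[[0,-2,0,0],[0,-3,0,0],[0,-5,0,0],[0,-6,0,0],[0,-8,0,0],[0,-8,0,0],[0,-8,0,0],[0,-8,0,0],[0,-8,0,0],[0,-8,0,0]]]'

```text
clock: 43.85
eef_pos: [0.5268, -0.1717, 0.0751]
tool_rot: [0.997, 0.034, 0.014, -0.066]
ft_force: [1.3, 1.1, -1.1]
grip_width: 0.0001
```

```bash
cat > chk.py <<'E'
from h import *
import sys
go([.45,.05,.25])
n=sys.argv[1];c=grab('scene',n);A=load('s0')
for y in (-.06,-.03,.04,.07):
  for x in (-.095,-.05,-.02,-.012,-.006,0):
    u,v=w2px(c,[*st(x,y),.005]).round().astype(int); print((x,y),c['color'][v,u].mean().round(),A['color'][v,u].mean().round(),end=' ')
  print()
E
python3 chk.py s8
```

```text
t 43.85 pos [ 0.5268 -0.1717  0.0751] st [-0.0849  0.0004] jaw 3.7 tilt 7.78 q [-0.38  0.5  -0.1   1.    0.13  1.12] F [ 1.3  1.1 -1.1] w 0.0001
 shift mm [ -56.3 -247.5 -145.6] turn 0 after turn shift [ -56.3 -247.5 -145.6]
(-0.095, -0.06) 143.0 140.0 (-0.05, -0.06) 70.0 138.0 (-0.02, -0.06) 68.0 138.0 (-0.012, -0.06) 97.0 142.0 (-0.006, -0.06) 143.0 138.0 (0, -0.06) 60.0 61.0 
(-0.095, -0.03) 141.0 139.0 (-0.05, -0.03) 72.0 136.0 (-0.02, -0.03) 110.0 137.0 (-0.012, -0.03) 72.0 140.0 (-0.006, -0.03) 31.0 136.0 (0, -0.03) 23.0 62.0 
(-0.095, 0.04) 141.0 75.0 (-0.05, 0.04) 71.0 68.0 (-0.02, 0.04) 71.0 139.0 (-0.012, 0.04) 72.0 140.0 (-0.006, 0.04) 69.0 137.0 (0, 0.04) 70.0 108.0 
(-0.095, 0.07) 141.0 141.0 (-0.05, 0.07) 71.0 124.0 (-0.02, 0.07) 79.0 141.0 (-0.012, 0.07) 74.0 145.0 (-0.006, 0.07) 74.0 124.0 (0, 0.07) 75.0 71.0
```

It is not latched. The drawer followed the finger back out, and the tool has crept 8° top-inward from repeated side load, which would bring the wrist to the shelf edge. I'll undo the lean by pushing outward on the inside of the drawer front, against its open stop and over the low right-hand sockets. Then I'll push again.

Call:
apply_moves --moves '[[[0,-10,0,0],[0,-12,0,0],[-5,-6,-10,0],[-15,0,-20,0],[-15,0,-20,0],[-10,5,-8,0],[0,15,0,0],[0,20,0,0],[0,14,0,0],[0,4,0,0]]]'

```text
clock: 44.9
eef_pos: [0.4816, -0.2133, 0.1321]
tool_rot: [0.997, 0.035, 0.016, -0.063]
ft_force: [-0.6, 0.5, -1.0]
grip_width: 0.0006
```

```bash
python3 -c "
from h import *
go([*st(-.058,-.045),.076])
"
```

```text
t 44.9 pos [ 0.4816 -0.2133  0.1321] st [-0.0446 -0.0461] jaw 3.9 tilt 7.5 q [-0.49  0.4  -0.1   1.11  0.13  1.01] F [-0.6  0.5 -1. ] w 0.0006
 shift mm [-0.5 -6.2 57.3] turn 0 after turn shift [-0.5 -6.2 57.3]
```

Call:
apply_moves --moves '[[[0,-4,8,0],[0,0,15,0],[0,0,16,0],[0,0,10,0],[0,0,4,0],[0,0,0,0],[0,-8,0,0],[0,-8,0,0],[0,-8,0,0],[0,-8,0,0]]]'

```text
clock: 45.9
eef_pos: [0.4809, -0.1842, 0.0766]
tool_rot: [0.998, 0.031, 0.013, -0.044]
ft_force: [1.2, -24.0, -17.8]
grip_width: -0.0002
```

```bash
python3 -c "
from h import *
go([*st(-.058,-.045),.076])
"
```

```text
t 45.9 pos [ 0.4809 -0.1842  0.0766] st [-0.0737 -0.0458] jaw 3.5 tilt 5.25 q [-0.42  0.42 -0.22  0.94  0.09  1.09] F [  1.2 -24.  -17.8] w -0.0002
 shift mm [ 0.4 15.7 -0.8] turn 0 after turn shift [ 0.4 15.7 -0.8]
```

Call:
apply_moves --moves '[[[0,-7,1,0],[0,-7,1,0],[0,-7,1,0],[0,-7,1,0],[0,-7,1,0],[0,-7,0,0],[0,-7,0,0],[0,-7,0,0],[0,-7,0,0],[0,-7,0,0]]]'

```text
clock: 46.9
eef_pos: [0.4803, -0.183, 0.0784]
tool_rot: [0.999, 0.006, 0.012, 0.041]
ft_force: [-0.1, -21.9, -9.6]
grip_width: -0.0
```

```bash
python3 -c "
from h import *
go([*st(-.073,-.045),.130])
print(R.from_quat(telemetry.get_obs()['tool_rot']).as_matrix()[:,2])
"
```

```text
t 46.9 pos [ 0.4803 -0.183   0.0784] st [-0.075  -0.0464] jaw 0.8 tilt 4.85 q [-0.33  0.38 -0.29  0.86 -0.07  1.23] F [ -0.1 -21.9  -9.6] w -0.0
 shift mm [  2.7   6.2 -51.2] turn 0 after turn shift [  2.7   6.2 -51.2]
[ 0.02484967 -0.08077867 -0.99642225]
```

Call:
apply_moves --moves '[[[0,6,0,0],[0,0,-10,0],[0,0,-20,0],[5,0,-17,0],[10,-12,-3,0],[15,-18,0,0],[12,-18,0,0],[4,-10,0,0],[0,-2,0,0],[0,0,5,0]]]'

```text
clock: 47.9
eef_pos: [0.5283, -0.1172, 0.1342]
tool_rot: [0.999, 0.008, 0.02, 0.039]
ft_force: [0.2, 0.4, -1.0]
grip_width: -0.0002
```

```bash
python3 -c "
from h import *
go([*st(-.120,.002),.073],1.8)
"
```

```text
t 47.9 pos [ 0.5283 -0.1172  0.1342] st [-0.1393  0.0037] jaw 1.0 tilt 4.96 q [-0.18  0.36 -0.14  1.01 -0.07  1.37] F [ 0.2  0.4 -1. ] w -0.0002
 shift mm [-3.8 14.5 62.4] turn -0.8 after turn shift [-4.  14.5 62.4]
```

Call:
apply_moves --moves '[[[0,0,10,0],[-2,0,18,0],[-1,0,18,0],[0,0,10,0],[0,2,3,0],[0,6,0,0],[0,6,0,0],[0,5,0,0],[0,5,0,0],[0,5,0,0]]]'

```text
clock: 48.9
eef_pos: [0.5246, -0.1553, 0.0737]
tool_rot: [0.999, 0.005, 0.018, 0.037]
ft_force: [0.5, 3.6, -2.4]
grip_width: -0.0003
```

Call:
apply_moves --moves '[[[0,5,0,0],[0,6,0,0],[0,7,0,0],[0,7,0,0],[0,7,0,0],[0,7,0,0],[0,7,0,0],[0,7,0,0],[0,7,0,0],[0,6,0,0]]]'

```text
clock: 49.9
eef_pos: [0.525, -0.2212, 0.0763]
tool_rot: [0.999, 0.008, 0.018, 0.031]
ft_force: [1.9, 5.6, -3.6]
grip_width: 0.0004
```

```bash
python3 -c "
from h import *
go([*st(-.012,.002),.073],1.8)
"
```

```text
t 49.9 pos [ 0.525  -0.2212  0.0763] st [-0.0354 -0.0029] jaw 1.0 tilt 4.07 q [-0.38  0.47 -0.14  0.91 -0.04  1.18] F [ 1.9  5.6 -3.6] w 0.0004
 shift mm [ 5.1 23.1  4.9] turn -0.8 after turn shift [ 4.7 23.1  4.9]
```

Call:
apply_moves --moves '[[[0,5,1,0],[0,5,1,0],[0,5,0,0],[0,6,0,0],[0,7,0,0],[0,8,0,0],[0,8,0,0],[0,8,0,0],[0,8,0,0],[0,8,0,0]]]'

```text
clock: 50.9
eef_pos: [0.5254, -0.244, 0.0773]
tool_rot: [0.999, 0.025, 0.018, -0.021]
ft_force: [-0.7, 28.2, 8.5]
grip_width: 0.0001
```

```bash
python3 -c "
from h import *
go([*st(-.012,.002),.073],1.8)
"
```

```text
t 50.9 pos [ 0.5254 -0.244   0.0773] st [-0.0126 -0.0032] jaw 2.8 tilt 3.22 q [-0.46  0.51 -0.06  0.98  0.05  1.06] F [-0.7 28.2  8.5] w 0.0001
 shift mm [5.  0.9 4.4] turn 1.0 after turn shift [5.  0.8 4.4]
```

Call:
apply_moves --moves '[[[0,-2,0,0],[0,-3,0,0],[0,-5,0,0],[0,-6,0,0],[0,-8,0,0],[0,-8,0,0],[0,-8,0,0],[0,-8,0,0],[0,-8,0,0],[0,-8,0,0]]]'

```text
clock: 51.9
eef_pos: [0.5225, -0.1817, 0.0821]
tool_rot: [0.999, 0.023, 0.019, -0.015]
ft_force: [-0.3, -0.3, 0.3]
grip_width: 0.0002
```

```bash
python3 chk.py s9
```

```text
t 51.9 pos [ 0.5225 -0.1817  0.0821] st [-0.075  -0.0042] jaw 2.6 tilt 2.83 q [-0.36  0.45 -0.15  0.95  0.04  1.17] F [-0.3 -0.3  0.3] w 0.0002
 shift mm [ -55.3 -239.6 -163.3] turn 0 after turn shift [ -55.3 -239.6 -163.3]
(-0.095, -0.06) 142.0 140.0 (-0.05, -0.06) 141.0 138.0 (-0.02, -0.06) 140.0 138.0 (-0.012, -0.06) 144.0 142.0 (-0.006, -0.06) 140.0 138.0 (0, -0.06) 57.0 61.0 
(-0.095, -0.03) 141.0 139.0 (-0.05, -0.03) 140.0 136.0 (-0.02, -0.03) 142.0 137.0 (-0.012, -0.03) 140.0 140.0 (-0.006, -0.03) 132.0 136.0 (0, -0.03) 52.0 62.0 
(-0.095, 0.04) 139.0 75.0 (-0.05, 0.04) 140.0 68.0 (-0.02, 0.04) 140.0 139.0 (-0.012, 0.04) 143.0 140.0 (-0.006, 0.04) 140.0 137.0 (0, 0.04) 110.0 108.0 
(-0.095, 0.07) 143.0 141.0 (-0.05, 0.07) 144.0 124.0 (-0.02, 0.07) 144.0 141.0 (-0.012, 0.07) 146.0 145.0 (-0.006, 0.07) 129.0 124.0 (0, 0.07) 75.0 71.0
```

The drawer stayed shut with the finger withdrawn: its pixels match the initial closed picture. Retreating clear, then a final numeric check.

Call:
apply_moves --moves '[[[0,-15,-10,0],[0,-20,-20,0],[-5,-30,-25,0],[-5,-35,-25,0],[-5,-35,-25,0],[-10,-30,-20,0],[-10,-20,-10,0],[-5,-10,0,0],[0,0,0,0],[0,0,0,0]]]'

```text
clock: 52.95
eef_pos: [0.4654, 0.0212, 0.2319]
tool_rot: [0.999, 0.024, 0.022, -0.018]
ft_force: [0.3, 0.4, -0.4]
grip_width: 0.0
```

```bash
python3 - <<'E'
from h import *
go([.45,.05,.25])
c=grab('scene','s10');t=grab('top','t10')
A=load('s0');T=load('t0');B=load('s3')
# image change vs. start around fixed / bystander items
for n,p,r in [('med',[.449,.23,.02],14),('large',[.476,.3185,.02],16),('mug',[.588,.1945,.05],30),('unit/button',[*st(.03,0),.112],8),('drawer front',[*st(0,0),.042],10),('ratchet old',[.552,-.113,.01],8)]:
  for nm,I,J in(('scene',c,A),('top',t,T)):
    u,v=w2px(I,p).round().astype(int);s=np.s_[max(v-r,0):v+r,max(u-r,0):u+r]
    print(n,nm,'meandiff',np.abs(I['color'][s].astype(int)-J['color'][s]).mean().round(1),end=' | ')
  print()
u,v=w2px(A,[.85,.2,.0]).round(); s=np.s_[295:405,185:265]; print('clamp scene',np.abs(c['color'][s].astype(int)-A['color'][s]).mean().round(1))
print('ratchet head/mid/butt px',[int(c['color'][tuple(w2px(c,p).round().astype(int)[::-1])].mean()) for p in([.4754,-.1144,.02],[.4412,-.0388,.016],[.404,.045,.014])])
# socket while open: s6 (drawer fully open after 1st push), along its axis
for f in('s3','s6'):
  I=load(f); print(f,[(z,int(I['color'][tuple(w2px(I,[*st(-.049,.0445),z]).round().astype(int)[::-1])].mean())) for z in(.02,.04,.05,.06,.07,.08,.09)])
I=load('s8');print('s8 rows at various drawer shifts')
for x in(-.045,-.035,-.025,-.015): print(x,[int(I['color'][tuple(w2px(I,[*st(x,.0445),z]).round().astype(int)[::-1])].mean()) for z in(.05,.06,.07,.08,.09)])
E
```

```text
t 52.95 pos [0.4654 0.0212 0.2319] st [-0.2795 -0.055 ] jaw 2.7 tilt 3.25 q [ 0.02  0.15 -0.16  1.22  0.04  1.55] F [ 0.3  0.4 -0.4] w 0.0
 shift mm [-13.2 -30.1 -17.7] turn 0 after turn shift [-13.2 -30.1 -17.7]
med scene meandiff 2.7 | med top meandiff 7.5 | 
large scene meandiff 2.7 | large top meandiff 7.6 | 
mug scene meandiff 3.2 | mug top meandiff 7.8 | 
unit/button scene meandiff 2.4 | unit/button top meandiff 5.5 | 
drawer front scene meandiff 2.1 | drawer front top meandiff 5.3 | 
ratchet old scene meandiff 60.8 | ratchet old top meandiff 44.1 | 
clamp scene 2.6
ratchet head/mid/butt px [87, 22, 26]
s3 [(0.02, 72), (0.04, 121), (0.05, 83), (0.06, 88), (0.07, 126), (0.08, 182), (0.09, 138)]
s6 [(0.02, 73), (0.04, 121), (0.05, 117), (0.06, 114), (0.07, 157), (0.08, 92), (0.09, 138)]
s8 rows at various drawer shifts
-0.045 [82, 114, 94, 99, 183]
-0.035 [116, 113, 127, 108, 127]
-0.025 [117, 115, 157, 108, 100]
-0.015 [115, 159, 67, 142, 71]
```

```bash
python3 -c "
from h import *
print(workorder.job_done())"
```

```text
the job is handed in; nothing more can be done
None
```

The job is done and handed in at about 53 s: the drawer is latched, the ratchet is clear of it, and the deep socket is in the left-hand compartment. I could not confirm the socket is still upright, because it was out of sight once the drawer shut.

**What I did**
- **Ratchet:** laid flat on the bench, head about 144 mm in front of the unit.
- **Button:** the moves allow no tilt, so I pressed it with one finger of the open gripper, keeping the body in front of the shelf. The drawer sprang out about 95 mm.
- **Socket:** stood in the left-hand compartment and let go.
- **Drawer:** it took three pushes:
  - **First push:** stalled, probably because the gripper's knuckle met the unit.
  - **Second push:** did not latch, and the tool had leaned about 8° towards the shelf.
  - **Third push:** I took the lean out by pushing outward on the inside of the open drawer front (up to about 24 N sideways). The drawer then latched, with about 28 N sideways on the tool.

**Last checks**
- **Drawer and button:** after I withdrew, the drawer front and button matched the starting picture.
- **Bystanders:** both other sockets, the mug and the clamp showed no change in the scene view. The top view differed slightly all over (5–8 grey levels), including at fixed parts, so I took that as lighting.
- **Ratchet:** still where I laid it.
- **Socket:** last seen upright in the half-open drawer after the second push. The outward push and third push came after that.

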